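Set the slicing gauge and hold it for the cut

TASK

Get the slicing gauge ready for a cut: first press the raised end of the white cutting plate down until the plate lies flat and level in its pocket. Then press the red lock button fully down to free the spring-loaded telescoping arm, draw the arm out by its black post until its yellow pointer stands level with the red marker on the scale, and finish while still holding it steady there, since it springs back if let go. Leave the salt shaker, the tumbler and the round green tin alone.

Things in the scene. Friction and masses are not known exactly. Their poses are not given: they have to be found in the camera images.
- gauge: Slicing gauge: wooden board 220 (x) x 380 (y) x 20 mm, fixed. Origin: centre of its underside; z up, y along its length. Plate pocket: floor z = 10 mm, rim z = 20 mm, x -97 to 33, y -167 to 37 mm. Aluminium sleeve 36 x 130 mm, top z = 50, centre x = 70, y = 120 mm. White scale rail x = 102, y -110 to 50, top z = 42 mm, ticks every 10 mm. The arm slides out of the sleeve along -y.
- cutting_plate: Loose white plate 126 (x) x 196 (y) x 10 mm, 0.35 kg; origin: centre of its underside, axes as the board's. It lies in the pocket, 2 mm clear, its -y end raised 14 mm on a lifter 89 mm from its centre, on its centre line. A push of 5 to 10 N on that end sinks the lifter, which stays down. Seated, its origin is 10 mm above the board's and its top flush with the rim.
- lock_button (a joint): Travel of the lock button in m: 0 up (locked), 0.008 fully down. It needs about 4 N and stays where it is left; the arm is free from about 0.007.
- button_top (a point): Centre of the top face of the red round lock button, 28 mm across, on top of the sleeve; pressed along -z. It stands 64 mm above the worktop when up. Axes as the board's.
- gauge_arm: Telescoping arm: steel bar, black end block with grip post, clear stop blade reaching 122 mm from the post to -x (26 to 52 mm above the worktop). Axes as the board's; origin at worktop height under the post. Locked, it moves at most 2 mm; freed, it slides along the board's -y by up to 125 mm and a spring pulls it back with 4 to 6 N.
- post_top (a point): Centre of the top of the arm's round grip post: 22 mm diameter, standing from 51 to 112 mm above the worktop. Grip it from above.
- pointer_tip (a point): Tip of the arm's yellow pointer, beside the scale rail, 50 mm above the worktop, 5 mm wide, at the same y (board axes) as the post's axis and the middle of the stop blade.
- set_mark (a point): Middle of the red marker clipped immovably on the scale rail, 8 mm wide along it, top 51 mm above the worktop; axes as the board's. The arm is set when pointer_tip has the same y as set_mark in these axes. Its place differs from run to run (50 to 105 mm to -y of the pointer's start).
- salt_shaker: Salt shaker with a grey top, 44 mm diameter, 90 mm tall, standing on the worktop off the board's -y end; origin at the centre of its underside. Bystander.
- tumbler: Clear glass tumbler, 80 mm diameter, 88 mm tall, standing off the board's +y end; origin at the centre of its underside. Bystander.
- tomato_tin: Small round green food tin, 75 mm diameter, 58 mm tall, standing to the right on the worktop; origin at the centre of its underside. Bystander.

How it is judged:
By the outcome, as a careful person would: the job done as asked, in the order asked, and still so for the second after the job is handed in, while the arm keeps its last pose, push and grip.
It also fails if it takes over 48 s, if anything falls off the work surface, if the arm or the gripper's body presses on something with over 40 N, if the wrist force passes 120 N, or if a joint passes its speed limit or range.

ROBOT

A 6-joint arm with a two-finger parallel gripper is mounted at the origin on a cart in front of the work surface, level with it; the furniture and walls round the work are solid. World frame = base frame: x ahead of the robot, y to its left, z up, the work surface at z = 0. Lengths are in m, angles in rad, forces in N, time in s.
With the tool pointing down it reaches from about 0.275 to 0.725 m from the base axis. Payload 5.6 kg.
Tool frame: the origin (TCP) lies midway between the tips of the shut fingers; the grasp point (between the pads) lies 19 mm behind it; z points along the fingers, y is the line along which they close (so a half turn about z gives the same grasp; the last joint's range is limited). The gripper opens to 85 mm and grips with 20 to 120 N. Pads are 22 mm wide; open, the fingers measure 114 mm over their backs; the gripper's body (76 mm by 85 mm) begins 54 mm behind the grasp point. The pads swing forward as they close: fully open they stand 13 mm farther back than shut.
Start: joints at [-0.982, 0.255, 0.108, 0, -1.424, -0.285], TCP at [0.165, -0.525, 0.231] pointing down, gripper open.
Joint ranges: [-2.95, 2.95], [-1.21, 1.97], [-1.09, 1.5], [-2.87, 1.71], [-2.94, -0.07], [-3.05, 3.05]. Speed limits (rad/s): [2.57, 2.57, 3.14, 3.14, 3.14, 3.14].

INTERFACE

Orientations are given as a rotation vector (axis times angle).
In Python, from rig import robot, viewer, trace gives the robot as it stands.
- The arm moves only by the tool send_rows, never from a script. Its argument "targets" is a list of rows, each a list of 3 entries, a list of its own where there are three numbers: the shift along the tool's x, y, z in m, then the turn, a rotation vector about the tool's x, y, z in degrees, then the finger opening in m, from 0 to 0.0854. A call has 1 to 10 rows; each row is the pose to reach, as a shift and turn from the pose commanded when the call began, along the tool's axes at that moment; what a row does not reach only later rows make up. A row lasts 1/10 s, in which the tool goes at most 50 mm and 8.59 degrees, less where a joint would pass 70% of its speed; a pose out of reach is approached as far as the arm can. A call with a gripper value outside its range is refused whole. The fingers move at their own pace and stop on an object; "newtons" is the grip in N (left out, the last holds). Time passes only in rows, so rows that repeat a pose let the fingers close. It gives the time, the measured TCP pose, the force, the opening and the grip force at its end, in the units of the state.
- robot.sense(): the state, without advancing time (a new reading comes with each control period).
- viewer.grab_frame(name): name is "scene" or "top" or "wrist"; returns a dict with "img" (420x560x3 uint8, red, green, blue), "depth" (420x560 float32, m along the optical axis (not along the pixel's ray), 0 where there is no reading), "fx", "fy", "cx", "cy" (pixels), "T" (4x4, takes a point from camera to world coordinates). Camera axes: x right, y up, looking along -z (the intrinsics and any distortion apply to the point x, -y, -z); pixel columns grow to the right and rows downward; lengths in m; the calibration is good to about 2 mm. The wrist camera is an equidistant fisheye: a pixel r from the principal point sees the ray r / f radians off the axis. A picture is of the moment at which its call begins.
- robot.job_done(): hands the job in; it is judged then, once.
Trained networks look in the newest picture that a camera, given by its name, has taken for a name from the list of things; names that differ only in an ending like _2 or _b are one class to them, and where a whole thing is asked for, a point or a joint stands for the part that bears it (a point fixed in the world has none). Each returns a list of dicts, best first, with "conf" (0 to 1); they miss things now and then, are a little off and sometimes report something else, mostly with a low value. They report only what shows in the picture. A call takes as long as a camera call.
- trace(camera, target): "mask" (420x560 bool, what is visible of it) and "rect" ([centre column, centre row, width, height] in pixels, round what is visible of it).
The state is a dict: "clock": time; "joint_pos": joint angles; "qvel": joint speeds; "effort": joint torques, N m; "position": TCP position; "tool_rot": TCP orientation; "wrist_force": force on the tool from outside, world axes, zero at the start; "moment": the same for the moment, N m; "opening": finger opening in m; "grasp_force": force on a finger pad.
Only numpy, scipy, OpenCV 4.12 (cv2) and the standard library are available. Lean on these libraries where they do the work, as an engineer would, in place of code of your own. Each camera call takes 0.05 s, during which the arm holds its last target. There are 200 camera calls.

## Working session

There is one attempt and no reset: what is moved stays moved. The work goes in short steps, Python scripts to look and compute and a tool call to move; the robot and the scene stay as the last step left them, time stands still between calls to the robot, and variables do not carry over. Pictures are saved under pics/ and viewed, at most 10 in all, crops included, and the job is handed in when it is done.

Besides the shell and the picture viewer there is one more tool, called after "Call:" as name(argument=value, ...) on one line, values as JSON. send_rows: Moves the arm, as the interface text tells. Its arguments: {"type":"object","properties":{"targets":{"type":"array"},"newtons":{"type":"number"}},"required":["targets"]}

```bash
mkdir -p pics; ls
cat > h.py <<'E'
import numpy as np, cv2
from rig import robot, viewer, trace
def world(f,u,v,d=None):
    d=f["depth"][int(round(v)),int(round(u))] if d is None else d
    p=np.array([(u-f["cx"])/f["fx"]*d,-(v-f["cy"])/f["fy"]*d,-d,1.])
    return (f["T"]@p)[:3]
def atz(f,u,v,z):
    o=f["T"][:3,3]; r=f["T"][:3,:3]@np.array([(u-f["cx"])/f["fx"],-(v-f["cy"])/f["fy"],-1.])
    return o+r*(z-o[2])/r[2]
def cloud(f,m):
    v,u=np.nonzero(m&(f["depth"]>0)); d=f["depth"][v,u]
    p=np.stack([(u-f["cx"])/f["fx"]*d,-(v-f["cy"])/f["fy"]*d,-d,0*d+1])
    return (f["T"]@p)[:3].T
E
python3 - <<'E'
from h import *
for c in ("top","scene"):
    f=viewer.grab_frame(c); cv2.imwrite(f"pics/{c}1.png",f["img"][:,:,::-1])
    print(c,f["T"].round(3).tolist(),f["fx"],f["cx"],f["cy"])
    for n in "gauge cutting_plate button_top post_top pointer_tip set_mark salt_shaker tumbler tomato_tin gauge_arm".split():
        r=trace(c,n)
        if not r: print(n,None);continue
        b=r[0]; p=cloud(f,b["mask"])
        print(n,round(b["conf"],2),np.round(b["rect"]),p.mean(0).round(4),p.min(0).round(3),p.max(0).round(3)) if len(p) else print(n,"nodepth",b["rect"])
print(robot.sense())
E
```

```text
pics
top [[-0.012, 0.999, -0.051, 0.454], [-1.0, -0.012, 0.009, -0.077], [0.008, 0.051, 0.999, 1.499], [0.0, 0.0, 0.0, 1.0]] 442.87579051587204 285.86121116037157 214.06098852979503
gauge 0.7 [281. 226. 120.  90.] [ 0.5088 -0.0525  0.0247] [ 0.362 -0.286 -0.006] [0.64  0.126 0.118]
cutting_plate 0.65 [306. 229.  62.  45.] [ 0.4789 -0.1488  0.0279] [ 0.404 -0.251  0.006] [ 0.555 -0.047  0.043]
button_top 0.64 [244. 209.   6.   8.] [0.548  0.0554 0.0637] [0.536 0.042 0.047] [0.56 0.07 0.07]
post_top 0.68 [268. 202.  14.  17.] [ 0.5666 -0.0303  0.0676] [ 0.546 -0.043  0.009] [ 0.593 -0.014  0.118]
pointer_tip 0.47 [268. 207.  15.  14.] [ 0.563  -0.0311  0.079 ] [ 0.546 -0.043  0.015] [ 0.589 -0.015  0.118]
set_mark None
salt_shaker 0.64 [361. 215.  13.  13.] [ 0.5249 -0.3341  0.0648] [ 0.505 -0.371 -0.006] [ 0.549 -0.317  0.096]
tumbler 0.71 [212. 254.  27.  25.] [0.4005 0.1559 0.031 ] [0.364 0.108 0.002] [0.441 0.186 0.094]
tomato_tin 0.72 [403. 204.  28.  21.] [ 0.5641 -0.4725  0.0506] [ 0.528 -0.52  -0.003] [ 0.605 -0.439  0.065]
gauge_arm 0.47 [270. 204.   8.  16.] [ 0.5648 -0.0316 
[... 1105 characters left out ...]
[0.689 0.132 0.117]
{'clock': 1.1, 'joint_pos': array([-9.82399180e-01,  2.55092102e-01,  1.08205318e-01, -1.01614793e-05,
       -1.42387383e+00, -2.84627834e-01]), 'qvel': array([ 0.0004558 , -0.00122234,  0.00013576, -0.00239713, -0.00022828,
        0.00171121]), 'effort': array([-9.71522297e-06, -3.86412227e+01,  2.38071299e+01,  5.36817223e+00,
       -6.99854481e-04, -3.74467220e-05]), 'position': array([ 0.16456072, -0.52480758,  0.23128788]), 'tool_rot': array([-4.75321269e-01,  3.10540207e+00, -4.41569537e-05]), 'wrist_force': array([-0.05855099,  0.38109148,  0.78636687]), 'moment': array([-0.01488703, -0.03186664, -0.00641002]), 'grasp_force': 0.0, 'opening': 0.08527870310038631}
```

Run:
```python
import cv2
i=cv2.imread("pics/top1.png")
cv2.imwrite("pics/top1c.png",cv2.resize(i[150:290,200:380],None,fx=4.3,fy=4.2,interpolation=cv2.INTER_CUBIC))
from h import *
f=viewer.grab_frame("top")
hsv=cv2.cvtColor(f["img"],cv2.COLOR_RGB2HSV)
for nm,m in dict(red=((hsv[...,0]<8)|(hsv[...,0]>172))&(hsv[...,1]>130)&(hsv[...,2]>70),yel=(abs(hsv[...,0].astype(int)-27)<6)&(hsv[...,1]>140)&(hsv[...,2]>110)).items():
    n,l,s,c=cv2.connectedComponentsWithStats(m.astype(np.uint8))
    for k in range(1,n):
        if 200<c[k][0]<380 and 150<c[k][1]<290: print(nm,s[k],c[k].round(1),atz(f,*c[k],.064).round(4),atz(f,*c[k],.05).round(4))
g=trace("top","gauge")[0]["mask"]
v,u=np.nonzero(g); p=[atz(f,a,b,.02)[:2] for a,b in zip(u,v)]
print(cv2.minAreaRect(np.array(p,np.float32)*1000))
```

```text
red [287 187   4   6  14] [288.5 189.5] [ 0.6081 -0.0995  0.064 ] [ 0.6096 -0.0997  0.05  ]
red [238 204   8   9  62] [241.6 208.1] [0.5492 0.0535 0.064 ] [0.5501 0.0547 0.05  ]
yel [245 158   1   1   1] [245. 158.] [0.7129 0.0412 0.064 ] [0.7154 0.0423 0.05  ]
yel [267 196   2   4   7] [267.6 197.3] [ 0.5835 -0.0311  0.064 ] [ 0.5847 -0.0307  0.05  ]
((566.533203125, -30.94270896911621), (28.490558624267578, 29.9768123626709), 62.718963623046875)
```

View pics/top1c.png

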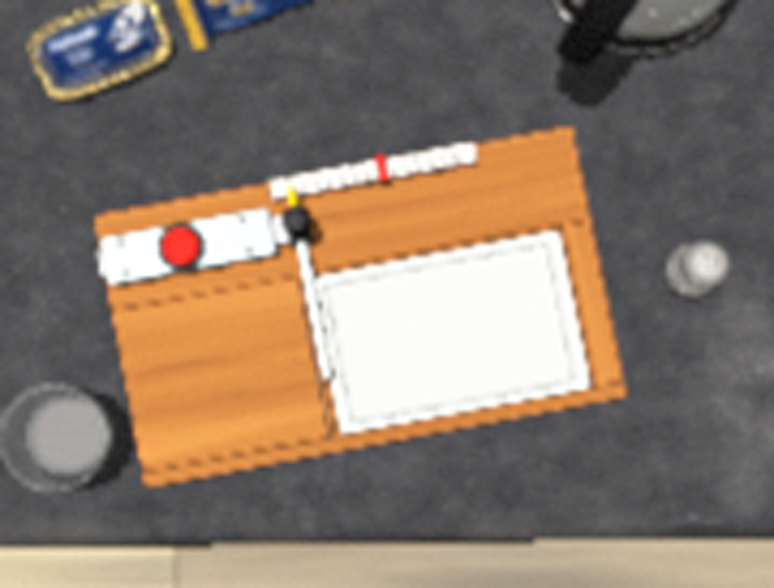

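```bash
cat >> h.py <<'E'
from scipy.spatial.transform import Rotation as R
def plan(f):
    hsv=cv2.cvtColor(f["img"],cv2.COLOR_RGB2HSV)
    m=(hsv[...,0]>5)&(hsv[...,0]<20)&(hsv[...,1]>120)&(hsv[...,2]>90)
    m[:150]=0;m[272:]=0;m[:,:215]=0;m[:,350:]=0
    v,u=np.nonzero(cv2.morphologyEx(m.astype(np.uint8),cv2.MORPH_OPEN,np.ones((3,3))))
    return np.array([atz(f,a,b,.02)[:2] for a,b in zip(u,v)],np.float32)*1000
E
python3 - <<'E'
from h import *
f=viewer.grab_frame("top")
r=cv2.minAreaRect(plan(f)); print(r)
q=[atz(f,200+a/4.3,150+b/4.2,.02)[:2] for a,b in [(97,215),(575,128),(625,395),(150,487)]]
print(np.round(q,4).tolist(),np.mean(q,0))
e=[np.degrees(np.arctan2(*(np.array(a)-b)[[0,1]])) for a,b in [(q[0],q[1]),(q[3],q[2])]]; print("yaw -",e, [np.linalg.norm(q[i]-q[i-1]) for i in range(4)])
pl=trace("top","cutting_plate")[0]["mask"];v,u=np.nonzero(pl)
print(cv2.minAreaRect(np.array([atz(f,a,b,.027)[:2] for a,b in zip(u,v)],np.float32)*1000))
s=robot.sense(); print(s["clock"],R.from_rotvec(s["tool_rot"]).as_matrix().round(3))
E
```

```text
((502.743896484375, -81.17474365234375), (221.30313110351562, 381.0177917480469), 10.239686012268066)
[[0.5761, 0.1209], [0.6415, -0.2525], [0.4279, -0.2874], [0.3599, 0.0812]] [ 0.50134453 -0.08445044]
yaw - [np.float64(-9.935222441160622), np.float64(-10.446795053039716)] [np.float64(0.2197681195701757), np.float64(0.3790722427735678), np.float64(0.21642664514365986), np.float64(0.37480488658593347)]
((478.71185302734375, -151.4214324951172), (125.84615325927734, 195.8573455810547), 10.367345809936523)
1.3 [[-0.954 -0.299 -0.   ]
 [-0.299  0.954  0.   ]
 [-0.     0.    -1.   ]]
```

Call:
send_rows(targets=[[[-0.04,0.018,0.013],[0,0,2],0.0],[[-0.08,0.035,0.026],[0,0,4],0.0],[[-0.12,0.053,0.039],[0,0,6],0.0],[[-0.16,0.07,0.052],[0,0,7.15],0.0],[[-0.2,0.088,0.065],[0,0,7.15],0.0],[[-0.24,0.105,0.08],[0,0,7.15],0.0],[[-0.285,0.123,0.095],[0,0,7.15],0.0],[[-0.33,0.143,0.11],[0,0,7.15],0.0],[[-0.37,0.16,0.12],[0,0,7.15],0.0],[[-0.405,0.175,0.13],[0,0,7.15],0.0]], newtons=40)

```text
clock: 2.3
position: [0.5003, -0.2348, 0.1008]
tool_rot: [-0.283, 3.129, -0.0]
wrist_force: [-0.3, -0.5, 0.2]
opening: -0.0002
grasp_force: 0.0
```

Call:
send_rows(targets=[[[0,0,0.03],[0,0,0],0.0],[[0,0,0.055],[0,0,0],0.0],[[0,0,0.06],[0,0,0],0.0],[[0,0,0.063],[0,0,0],0.0],[[0,0,0.066],[0,0,0],0.0],[[0,0,0.069],[0,0,0],0.0],[[0,0,0.072],[0,0,0],0.0],[[0,0,0.075],[0,0,0],0.0],[[0,0,0.078],[0,0,0],0.0],[[0,0,0.0795],[0,0,0],0.0]])

```text
clock: 3.3
position: [0.4994, -0.2371, 0.0221]
tool_rot: [-0.281, 3.127, -0.002]
wrist_force: [1.0, -2.8, 3.8]
opening: 0.0
grasp_force: 2.0
```

Call:
send_rows(targets=[[[0,0,0.001],[0,0,0],0.0],[[0,0,0.0015],[0,0,0],0.0],[[0,0,0.0015],[0,0,0],0.0]])

```text
clock: 3.6
position: [0.499, -0.2367, 0.0204]
tool_rot: [-0.281, 3.128, -0.0]
wrist_force: [2.1, -2.7, 4.2]
opening: 0.0001
grasp_force: 1.9
```

Call:
send_rows(targets=[[[0,0,0.001],[0,0,0],0.0],[[0,0,0.002],[0,0,0],0.0],[[0,0,0.002],[0,0,0],0.0]])

```text
clock: 3.9
position: [0.4991, -0.2367, 0.02]
tool_rot: [-0.282, 3.128, -0.001]
wrist_force: [-2.0, 0.8, 15.6]
opening: 0.0001
grasp_force: 7.9
```

Call:
send_rows(targets=[[[0,0,-0.04],[0,0,0],0.0],[[0,0,-0.09],[0,0,0],0.0],[[-0.01,0.03,-0.13],[0,0,0],0.0],[[-0.025,0.075,-0.14],[0,0,0],0.0],[[-0.042,0.12,-0.14],[0,0,0],0.0],[[-0.06,0.165,-0.14],[0,0,0],0.0],[[-0.077,0.21,-0.14],[0,0,0],0.0],[[-0.093,0.255,-0.14],[0,0,0],0.0],[[-0.102,0.276,-0.13],[0,0,0],0.0],[[-0.102,0.276,-0.1],[0,0,0],0.0]])

```text
clock: 4.9
position: [0.5507, 0.0569, 0.1188]
tool_rot: [-0.287, 3.126, 0.003]
wrist_force: [0.4, -0.9, -1.1]
opening: -0.0004
grasp_force: 0.0
```

Run:
```python
from h import *
print(robot.sense()["position"])
for c in ("top","scene"):
    f=viewer.grab_frame(c)
    if c=="scene": cv2.imwrite("pics/s2.png",cv2.resize(f["img"][170:320,190:390,::-1],None,fx=4,fy=4,interpolation=cv2.INTER_CUBIC))
    p=cloud(f,trace(c,"cutting_plate")[0]["mask"])
    A=np.c_[p[:,:2],np.ones(len(p))]
    k=np.ones(len(p),bool)
    for _ in range(4):
        x=np.linalg.lstsq(A[k],p[k,2],rcond=None)[0]; r=abs(A@x-p[:,2]); k=r<2.5*np.median(r)
    for l in [(-.032,-.160),(-.032,.03)]:
        w=[.5027+l[0]*.984-l[1]*.178,-.0812+l[0]*.178+l[1]*.984,1]; print(c,l,np.dot(w,x).round(4))
```

```text
[0.5507176  0.0569073  0.11879064]
top (-0.032, -0.16) 0.0207
top (-0.032, 0.03) 0.0206
scene (-0.032, -0.16) 0.0217
scene (-0.032, 0.03) 0.0214
```

View pics/s2.png

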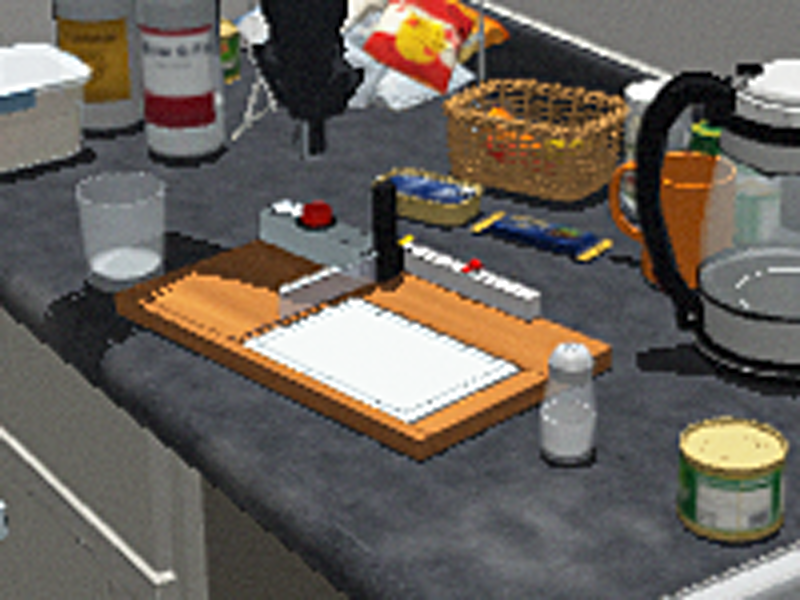

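The plate (crop centre ~390,365) lies flat; the button (317,213), post (385,230) and marker (472,267) are clear, and the gripper is above the button. Plane fits give 0.1–0.3 mm height difference end to end. Pressing the button.

Call:
send_rows(targets=[[[0,-0.001,0.03],[0,0,0],0.0],[[0,-0.001,0.048],[0,0,0],0.0],[[0,-0.001,0.051],[0,0,0],0.0],[[0,-0.001,0.054],[0,0,0],0.0],[[0,-0.001,0.057],[0,0,0],0.0],[[0,-0.001,0.06],[0,0,0],0.0],[[0,-0.001,0.062],[0,0,0],0.0],[[0,-0.001,0.063],[0,0,0],0.0],[[0,-0.001,0.063],[0,0,0],0.0]])

```text
clock: 6.0
position: [0.551, 0.052, 0.0561]
tool_rot: [-0.281, 3.127, -0.0]
wrist_force: [1.5, -2.1, 4.6]
opening: 0.0001
grasp_force: 2.3
```

Call:
send_rows(targets=[[[0,0,0.001],[0,0,0],0.0],[[0,0,0.002],[0,0,0],0.0],[[0,0,0.0025],[0,0,0],0.0],[[0,0,0.0025],[0,0,0],0.0]])

```text
clock: 6.4
position: [0.5511, 0.052, 0.0559]
tool_rot: [-0.282, 3.125, -0.001]
wrist_force: [-5.2, -1.7, 20.7]
opening: -0.0001
grasp_force: 10.2
```

Call:
send_rows(targets=[[[0,0,-0.04],[0,0,0],0.0],[[0,0,-0.085],[0,0,0],0.05],[[0.001,-0.01,-0.11],[0,0,0],0.085],[[0.001,-0.05,-0.12],[0,0,0],0.085],[[0.001,-0.087,-0.12],[0,0,0],0.085],[[0.001,-0.087,-0.12],[0,0,0],0.085],[[0.001,-0.087,-0.12],[0,0,0],0.085]])

```text
clock: 7.1
position: [0.5641, -0.0339, 0.1719]
tool_rot: [0.278, -3.128, -0.002]
wrist_force: [0.1, -0.0, 0.3]
opening: 0.0843
grasp_force: 0.0
```

Run:
```python
from h import *
print(robot.sense()["position"])
f=viewer.grab_frame("wrist"); cv2.imwrite("pics/w1.png",f["img"][:,:,::-1]); print(f["T"].round(3),f["fx"],f["cx"],f["cy"])
for n in ("post_top","pointer_tip","set_mark","button_top"): print(n,[(round(r["conf"],2),np.round(r["rect"])) for r in trace("wrist",n)])
```

```text
[ 0.56406392 -0.03392647  0.17192844]
[[-0.177 -0.951 -0.255  0.5  ]
 [ 0.984 -0.17  -0.047 -0.045]
 [ 0.002 -0.259  0.966  0.314]
 [ 0.     0.     0.     1.   ]] 325.19226210127806 280.6574979298549 209.44614348536803
post_top [(0.79, array([286., 152.,  38., 184.]))]
pointer_tip [(0.72, array([353., 152., 181., 183.])), (0.19, array([202., 241.,  15.,  23.]))]
set_mark [(0.69, array([204., 239.,  14.,  21.]))]
button_top [(0.74, array([385., 206.,  31.,  31.]))]
```

View pics/w1.png

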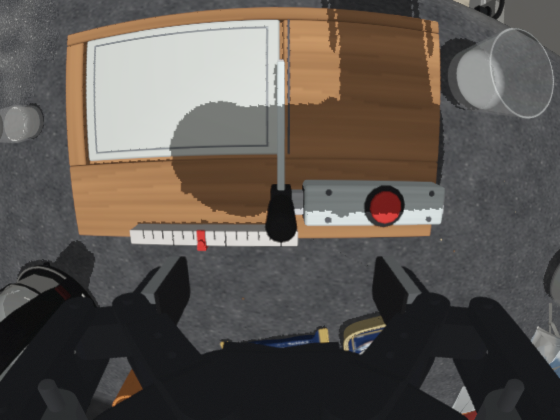

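The wrist picture shows the post top at about (282,228), the clear blade along column 281, the red marker at (202,240) and the pressed button at (385,206). I'll measure the blade–marker offset from it.

```bash
cat >> h.py <<'E'
def fish(f,u,v,z):
    a=(u-f["cx"])/f["fx"]; b=(v-f["cy"])/f["fy"]; t=np.hypot(a,b)+1e-12
    r=f["T"][:3,:3]@np.array([np.sin(t)*a/t,-np.sin(t)*b/t,-np.cos(t)]); o=f["T"][:3,3]
    return o+r*(z-o[2])/r[2]
def loc(p):
    d=np.array(p[:2])-[.5027,-.0812]; t=np.radians(10.25); c,s=np.cos(t),np.sin(t)
    return np.array([d[0]*c+d[1]*s,-d[0]*s+d[1]*c])*1000
E
cat > m.py <<'E'
from h import *
import sys
f=viewer.grab_frame("wrist"); s=robot.sense(); print(s["clock"],"tcp",loc(s["position"]).round(1))
cv2.imwrite(sys.argv[1],f["img"][:,:,::-1])
hsv=cv2.cvtColor(f["img"],cv2.COLOR_RGB2HSV)
m=((hsv[...,0]<8)|(hsv[...,0]>172))&(hsv[...,1]>150)&(hsv[...,2]>100)
n,l,st,c=cv2.connectedComponentsWithStats(m.astype(np.uint8))
for k in range(1,n):
    if st[k][4]>60: print("red",st[k],loc(fish(f,*c[k],.051)).round(1),loc(fish(f,*c[k],.056)).round(1))
g=cv2.cvtColor(f["img"],cv2.COLOR_RGB2GRAY)
for v in map(int,sys.argv[2:]):
    print(v,g[v,255:310].tolist())
m=(abs(hsv[...,0].astype(int)-27)<7)&(hsv[...,1]>130)&(hsv[...,2]>90)
n,l,st,c=cv2.connectedComponentsWithStats(m.astype(np.uint8))
for k in range(1,n):
    if st[k][4]>4: print("yel",st[k],loc(fish(f,*c[k],.05)).round(1))
for u,v in [(281,90),(281,150)]: print("blade",loc(fish(f,u,v,.052)).round(1))
print("post",loc(fish(f,281.5,228,.112)).round(1))
E
python3 m.py pics/w2.png 80 100 150
```

```text
7.4 tcp [69.4 36.6]
red [370 192  29  31 708] [ 72.8 127.2] [ 71.5 125.5]
red [196 229  10  20 155] [102.2 -33.8] [100.3 -32.5]
red [464 411  13   9  75] [389.6 319.1] [382.3 313.8]
80 [222, 222, 222, 222, 222, 223, 222, 222, 222, 217, 184, 166, 197, 221, 223, 223, 223, 219, 194, 135, 129, 184, 221, 229, 230, 230, 231, 228, 182, 146, 142, 136, 111, 112, 130, 141, 143, 143, 143, 143, 143, 144, 143, 143, 143, 143, 144, 143, 143, 144, 144, 143, 144, 144, 144]
100 [223, 223, 223, 223, 223, 223, 223, 223, 223, 215, 176, 169, 197, 221, 224, 224, 224, 223, 203, 157, 136, 188, 223, 230, 230, 231, 231, 227, 178, 146, 141, 138, 110, 101, 106, 137, 141, 141, 141, 141, 141, 141, 141, 142, 141, 142, 142, 142, 141, 141, 141, 141, 142, 142, 142]
150 [119, 120, 119, 120, 119, 120, 119, 119, 120, 120, 120, 120, 120, 120, 119, 119, 120, 120, 120, 119, 120, 120, 125, 125, 125, 124, 124, 120, 97, 82, 78, 66, 51, 56, 77, 78, 79, 79, 79, 79, 79, 79, 79, 78, 79, 78, 79, 78, 78, 79, 79, 79, 79, 79, 79]
blade [-23.4  37.4]
blade [25.3 37.5]
post [71.4 37.8]
```

Call:
send_rows(targets=[[[0,0.001,0.04],[0,0,0],0.085],[[0,0.001,0.08],[0,0,0],0.085],[[0,0.001,0.1],[0,0,0],0.085],[[0,0.001,0.1],[0,0,0],0.015],[[0,0.001,0.1],[0,0,0],0.01],[[0,0.001,0.1],[0,0,0],0.01],[[0,0.001,0.1],[0,0,0],0.01],[[0,0.001,0.1],[0,0,0],0.01]], newtons=40)

```text
clock: 8.2
position: [0.5656, -0.0335, 0.0746]
tool_rot: [-0.281, 3.126, -0.003]
wrist_force: [0.3, -3.8, 4.6]
opening: 0.0209
grasp_force: 39.4
```

Call:
send_rows(targets=[[[0,-0.008,0],[0,0,0],0.01],[[0,-0.018,0],[0,0,0],0.01],[[0,-0.028,0],[0,0,0],0.01],[[0,-0.038,0],[0,0,0],0.01],[[0,-0.048,0],[0,0,0],0.01],[[0,-0.058,0],[0,0,0],0.01],[[0,-0.066,0],[0,0,0],0.01],[[0,-0.07,0],[0,0,0],0.01],[[0,-0.07,0],[0,0,0],0.01],[[0,-0.07,0],[0,0,0],0.01]], newtons=60)

```text
clock: 9.2
position: [0.5778, -0.1009, 0.0747]
tool_rot: [-0.281, 3.126, 0.002]
wrist_force: [-2.2, 3.8, 6.3]
opening: 0.0205
grasp_force: 58.4
```

```bash
python3 m.py pics/w3.png 60
python3 - <<'E'
from h import *
f=viewer.grab_frame("scene"); cv2.imwrite("pics/s3.png",cv2.resize(f["img"][200:270,250:350,::-1],None,fx=8,fy=8,interpolation=cv2.INTER_CUBIC))
E
```

```text
9.25 tcp [ 70.4 -32.7]
red [506 224  28  38 807] [ 72.8 129.4] [ 70.7 124.5]
60 [215, 215, 215, 215, 215, 215, 215, 215, 215, 216, 215, 215, 215, 216, 215, 209, 140, 120, 120, 123, 160, 202, 222, 227, 228, 228, 228, 228, 229, 229, 225, 206, 197, 214, 216, 216, 216, 216, 216, 216, 216, 216, 216, 216, 216, 216, 217, 217, 217, 217, 217, 217, 217, 217, 217]
blade [-12.  -32.1]
blade [ 18.5 -32.1]
post [ 39.8 -32. ]
```

View pics/w3.png

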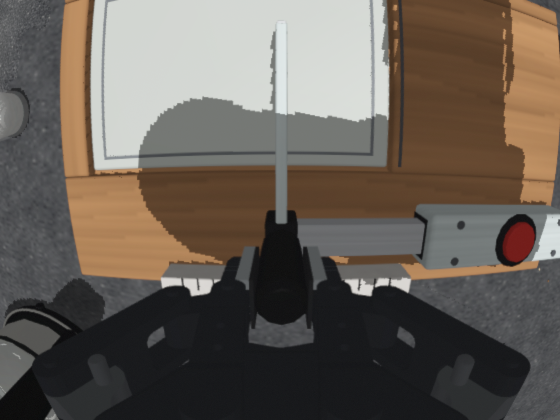

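View pics/s3.png

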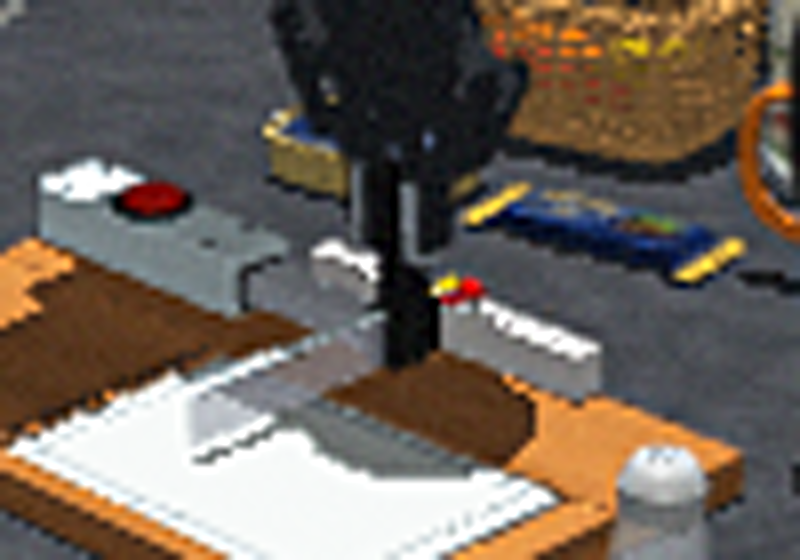

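The wrist view shows the blade at column 281, extended with the post gripped; the scene crop shows the yellow pointer (445,288) just short of the red marker (463,290). I'll refine the marker position using edges, since its visible side face biases the centroid.

Run:
```python
from h import *
i=cv2.imread("pics/w2.png")
for v in range(230,250,3): print(v,[tuple(int(x) for x in p[::-1]) for p in i[v,193:210]])
cv2.imwrite("pics/w2c.png",cv2.resize(i[215:260,180:300],None,fx=6.6,fy=6.6,interpolation=cv2.INTER_NEAREST))
f=viewer.grab_frame("scene"); img=f["img"]; hsv=cv2.cvtColor(img,cv2.COLOR_RGB2HSV)
for v in range(232,240): print(v,[tuple(int(x) for x in p) for p in img[v,301:314]])
for n in ("set_mark","pointer_tip"): print(n,[(round(r["conf"],2),np.round(r["rect"],1)) for r in trace("scene",n)])
T=np.linalg.inv(f["T"])
def pix(x,y,z):
    t=np.radians(10.25);c,s=np.cos(t),np.sin(t); w=np.array([.5027+(x*c-y*s)/1e3,-.0812+(x*s+y*c)/1e3,z,1])
    p=T@w; return np.round([f["cx"]+f["fx"]*p[0]/-p[2],f["cy"]-f["fy"]*p[1]/-p[2]],1)
print([pix(102,y,.051) for y in (-30,-34,-38)],pix(92,-32,.05))
```

```text
230 [(186, 183, 180), (183, 174, 171), (188, 122, 119), (195, 67, 63), (197, 58, 54), (197, 59, 54), (195, 57, 53), (185, 54, 50), (195, 58, 54), (191, 57, 53), (158, 67, 63), (146, 129, 126), (181, 178, 174), (185, 183, 180), (185, 183, 180), (185, 183, 179), (185, 182, 178)]
233 [(202, 200, 196), (217, 212, 208), (212, 166, 162), (209, 85, 81), (209, 63, 59), (210, 64, 60), (210, 64, 60), (211, 66, 62), (212, 66, 62), (209, 65, 61), (186, 75, 71), (170, 152, 149), (216, 213, 209), (220, 218, 214), (220, 218, 214), (221, 218, 215), (221, 218, 215)]
236 [(178, 176, 172), (214, 209, 205), (209, 173, 169), (207, 97, 92), (209, 65, 60), (210, 64, 60), (210, 64, 60), (211, 65, 61), (211, 65, 61), (209, 64, 60), (192, 72, 69), (169, 145, 141), (215, 212, 208), (219, 217, 213), (220, 217, 214), (220, 217, 214), (220, 217, 214)]
239 [(215, 212, 208), (217, 213, 209), (207, 185, 181), (201, 118, 114), (179, 58, 54), (155, 41, 38), (137, 36, 32), (131, 35, 32), (161, 45, 41), (191, 55, 52), (190, 64, 60), (163, 122, 119), (203, 197, 193), (218, 215, 211), (220, 217, 214), (220, 218, 214), (22
[... 1814 characters left out ...]
69, 15, 22), (128, 4, 10), (160, 37, 45), (127, 75, 71), (80, 49, 48), (176, 157, 156), (118, 118, 118), (68, 74, 81), (61, 66, 71)]
238 [(22, 18, 22), (3, 0, 9), (6, 9, 9), (0, 6, 3), (135, 145, 147), (130, 109, 110), (184, 188, 190), (180, 187, 190), (92, 100, 99), (255, 255, 255), (255, 255, 255), (185, 186, 185), (141, 141, 144)]
239 [(26, 28, 25), (14, 20, 15), (12, 12, 12), (0, 0, 0), (132, 135, 133), (132, 133, 135), (124, 124, 122), (122, 124, 124), (110, 109, 108), (149, 148, 145), (145, 143, 144), (255, 255, 255), (255, 255, 255)]
set_mark []
pointer_tip [(0.91, array([286.5, 239.2,  33.3,  33. ]))]
[array([305.5, 235.2]), array([306.3, 235.5]), array([307.2, 235.8])] [303.9 236.5]
```

View pics/w2c.png

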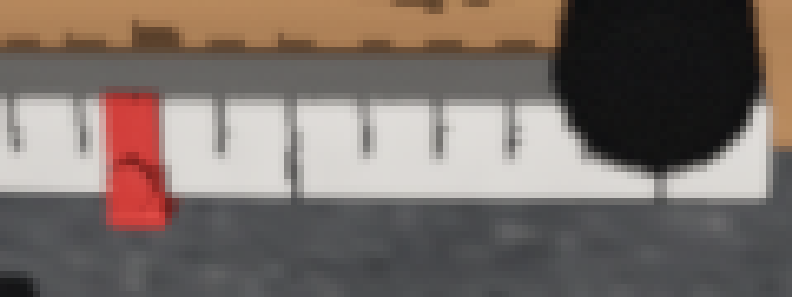

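The crop shows the red marker top at columns about 195.7–204.8 (rows 240–249) with 10 mm ticks either side. I'll compute marker and blade from edges, and use ticks as a cross-check.

```bash
cat > e.py <<'E'
import sys
from h import *
def ticks(f,img,row,a,b):
    g=cv2.cvtColor(img,cv2.COLOR_RGB2GRAY).astype(float)
    s=g[row-1:row+2].mean(0)[a:b]; out=[]
    for i in range(2,len(s)-2):
        if s[i]==s[i-2:i+3].min() and s[i]<np.median(s)-20:
            w=np.clip(s[i-2:i+3].max()-s[i-2:i+3],0,None); out.append(a+i+(w*np.arange(-2,3)).sum()/w.sum())
    return np.round(out,2),[loc(fish(f,u,row,.042)).round(1)[1] for u in out]
f=viewer.grab_frame("wrist"); img=f["img"]; cv2.imwrite("pics/"+sys.argv[1],img[:,:,::-1])
print(loc(robot.sense()["position"]).round(2))
for r in (283,286,289): print(r,*ticks(f,img,r,165,410))
g=cv2.cvtColor(img,cv2.COLOR_RGB2GRAY)
for v in (120,140): print(v,g[v,270:295].tolist())
for u in (276.2,281,285.6): print("blade",loc(fish(f,u,100,.052)).round(2))
# old high view: shift of camera pose from known tool shift
E
cat > o.py <<'E'
from e import *
i=cv2.imread("pics/w2.png")[:,:,::-1].copy()
T=f["T"].copy(); T[:3,:3]=[[-0.177,-0.951,-0.255],[0.984,-0.17,-0.047],[0.002,-0.259,0.966]]; T[:3,3]=[.5,-.045,.314]
h=dict(f,T=T)
for r in (231,234,237): print("old",r,*ticks(h,i,r,135,265))
print("mark",[loc(fish(h,u,247,.051)).round(1) for u in (195.7,200.26,204.83)],"blade",[loc(fish(h,u,90,.052)).round(1) for u in (276.8,279.9,282.95)])
E
python3 o.py w4.png
```

```text
[ 70.37 -32.59]
283 [220.58 221.78 225.   228.3  232.75 236.67 257.72 259.5  260.29 268.
 268.8  271.75 276.57 280.5  280.5  284.7  285.78 292.   300.5  300.5
 303.57 325.   325.75 330.75 335.5  340.   340.5 ] [np.float64(-68.8), np.float64(-68.1), np.float64(-66.1), np.float64(-64.0), np.float64(-61.3), np.float64(-58.8), np.float64(-45.9), np.float64(-44.9), np.float64(-44.4), np.float64(-39.7), np.float64(-39.2), np.float64(-37.4), np.float64(-34.5), np.float64(-32.1), np.float64(-32.1), np.float64(-29.6), np.float64(-28.9), np.float64(-25.2), np.float64(-20.0), np.float64(-20.0), np.float64(-18.1), np.float64(-5.0), np.float64(-4.5), np.float64(-1.4), np.float64(1.5), np.float64(4.3), np.float64(4.6)]
286 [] []
289 [] []
120 [119, 119, 118, 119, 118, 117, 123, 128, 129, 128, 128, 128, 127, 127, 127, 126, 119, 111, 117, 119, 119, 119, 119, 119, 119]
140 [119, 119, 119, 119, 118, 116, 122, 127, 128, 127, 127, 126, 126, 126, 126, 124, 118, 115, 118, 119, 119, 119, 119, 119, 119]
blade [ -6.93 -34.35]
blade [ -6.93 -31.96]
blade [ -6.94 -29.66]
old 231 [141.97 151.37 161.12 171.2  18
[... 449 characters left out ...]
4.0), np.float64(-84.0), np.float64(-74.0), np.float64(-64.2), np.float64(-54.3), np.float64(-44.2), np.float64(-38.9), np.float64(-34.4), np.float64(-24.4), np.float64(-14.5), np.float64(-4.4), np.float64(5.5), np.float64(15.4)]
old 237 [142.81 152.19 161.72 171.6  181.86 192.15 199.31 212.89 223.9  235.01
 245.84 256.94] [np.float64(-94.1), np.float64(-84.2), np.float64(-74.3), np.float64(-64.4), np.float64(-54.2), np.float64(-44.3), np.float64(-37.5), np.float64(-24.8), np.float64(-14.6), np.float64(-4.5), np.float64(5.3), np.float64(15.2)]
mark [array([108.8, -39.2]), array([108.7, -35. ]), array([108.7, -30.7])] blade [array([-23.9,  33.4]), array([-23.9,  35.9]), array([-23.9,  38.3])]
```

Run:
```python
import sys; sys.argv=["","w5.png"]
from e import ticks
from h import *
f=viewer.grab_frame("wrist"); img=f["img"]
for r in (279,281,283,285,287):
    for a,b in ((164,200),(345,410)): print(r,*[np.round(q,1) for q in ticks(f,img,r,a,b)])
```

```text
[ 70.36 -32.57]
283 [220.54 225.89 231.67 236.45 258.47 260.43    nan 276.67 282.3  290.86
 294.4  297.38 302.1  324.5  327.36 331.77 336.67 340.38] [np.float64(-68.9), np.float64(-65.5), np.float64(-61.9), np.float64(-59.0), np.float64(-45.5), np.float64(-44.3), np.float64(nan), np.float64(-34.4), np.float64(-31.0), np.float64(-25.9), np.float64(-23.7), np.float64(-21.9), np.float64(-19.0), np.float64(-5.3), np.float64(-3.5), np.float64(-0.8), np.float64(2.2), np.float64(4.6)]
286 [] []
289 [] []
120 [119, 118, 119, 119, 118, 117, 123, 128, 129, 128, 128, 127, 126, 127, 127, 126, 119, 111, 118, 119, 119, 119, 119, 119, 119]
140 [119, 119, 119, 119, 119, 116, 122, 126, 128, 127, 127, 126, 126, 126, 126, 125, 118, 114, 118, 119, 119, 119, 119, 119, 118]
blade [ -6.93 -34.34]
blade [ -6.93 -31.95]
blade [ -6.94 -29.66]
279 [181.5 196.6] [-93.8 -83.9]
279 [358.9 366.4 374.3 389.4] [16.1 20.9 26.1 36.2]
281 [181.8 196.8] [-93.8 -83.9]
281 [358.8 369.9 374.2 389.1] [16.2 23.4 26.2 36.2]
283 [182.  197.1] [-93.8 -83.8]
283 [358.6 369.1 374.1 389. ] [16.2 23.  26.3 36.3]
285 [175.4 181.8 197.6] [-98.4 -94.1 -83.7]
285 [358.5 373.8 388.6] [16.2 26.3 36.3]
287 [175.7 181.6] [-98.4 -94.5]
287 [347.4 358.1 374.4 384.8 388.5] [ 9.3 16.2 26.9 33.9 36.4]e.py:8: RuntimeWarning: invalid value encountered in scalar divide
  w=np.clip(s[i-2:i+3].max()-s[i-2:i+3],0,None); out.append(a+i+(w*np.arange(-2,3)).sum()/w.sum())
```

Call:
send_rows(targets=[[[0,-0.0015,0],[0,0,0],0.01],[[0,-0.0025,0],[0,0,0],0.01],[[0,-0.0025,0],[0,0,0],0.01],[[0,-0.0025,0],[0,0,0],0.01],[[0,-0.0025,0],[0,0,0],0.01]])

```text
clock: 10.1
position: [0.5782, -0.1031, 0.0746]
tool_rot: [-0.281, 3.126, 0.002]
wrist_force: [-2.1, 4.5, 7.1]
opening: 0.0206
grasp_force: 58.4
```

Run:
```python
import sys; sys.argv=["","w6.png"]
from e import *
f2=viewer.grab_frame("scene"); cv2.imwrite("pics/s6.png",cv2.resize(f2["img"][220:250,285:325,::-1],None,fx=20,fy=20,interpolation=cv2.INTER_NEAREST))
f3=viewer.grab_frame("top"); cv2.imwrite("pics/t6.png",cv2.resize(f3["img"][170:270,220:350,::-1],None,fx=6,fy=6,interpolation=cv2.INTER_CUBIC))
for r in (281,283):
    for a,b in ((164,200),(340,410)): print(r,*[np.round(q,1) for q in ticks(f,img,r,a,b)])
```

```text
[ 70.35 -35.  ]
283 [220.47 225.83 227.5  230.6  234.11 237.1  238.3  257.83 272.   280.71
 285.   290.47 292.5  296.53 300.   302.14 327.36 328.33 333.5  340.43] [np.float64(-71.3), np.float64(-67.9), np.float64(-66.9), np.float64(-65.0), np.float64(-62.8), np.float64(-60.9), np.float64(-60.2), np.float64(-48.3), np.float64(-39.7), np.float64(-34.4), np.float64(-31.8), np.float64(-28.5), np.float64(-27.2), np.float64(-24.8), np.float64(-22.7), np.float64(-21.4), np.float64(-5.9), np.float64(-5.3), np.float64(-2.1), np.float64(2.2)]
286 [] []
289 [] []
120 [119, 119, 119, 119, 118, 117, 123, 127, 128, 129, 128, 127, 127, 127, 127, 126, 119, 111, 118, 119, 119, 119, 119, 119, 119]
140 [119, 119, 119, 119, 118, 115, 123, 127, 127, 127, 127, 126, 126, 126, 125, 124, 118, 115, 118, 119, 119, 119, 118, 119, 119]
blade [ -6.93 -36.74]
blade [ -6.93 -34.34]
blade [ -6.94 -32.05]
281 [185.4] [-93.8]
281 [346.6 363.  369.7 371.5 377.3 392.6] [ 6.  16.5 20.9 22.  25.9 36.2]
283 [185.6] [-93.7]
283 [362.4 369.7 370.4 377.5 392.5] [16.3 21.  21.5 26.2 36.4]
```

View pics/s6.png

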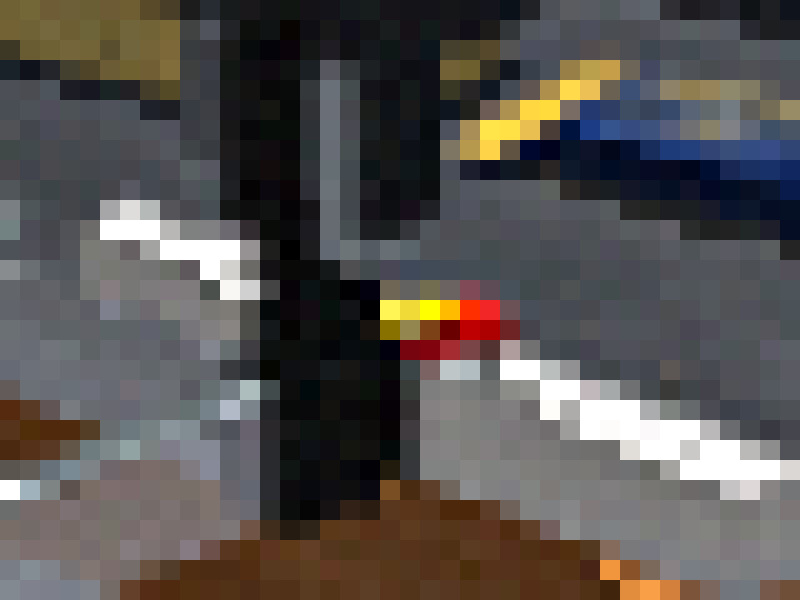

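View pics/t6.png

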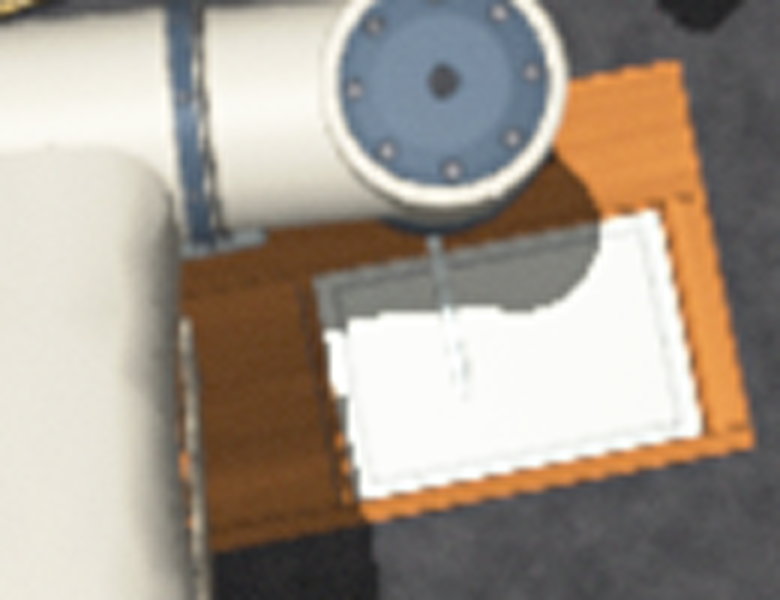

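The scene crop shows the yellow pointer (420,312) right in front of the red marker (480,320), and the top view shows the plate seated and the blade over it at (450,310). Blade and marker agree to within about 0.3 mm against the ticks. Handing in.

```bash
python3 -c "
from rig import robot
print(robot.job_done())"
```

```text
the job is handed in; nothing more can be done
None
```

I handed the job in with the plate pressed flat, the lock button fully down, and the arm drawn out and held with its pointer within about 0.3 mm of the red marker by my camera measurement; the judge's result was not shown.

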